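# Fold the spares flap and shut the aquarium case

## Robot

A 6-joint arm with a two-finger parallel gripper is mounted at the origin on the work surface. World frame = base frame: x ahead of the robot, y to its left, z up, the work surface at z = 0. Lengths are in m, angles in rad, forces in N, time in s.
With the tool pointing down it reaches from about 0.35 to 0.925 m from the base axis. Payload 6.4 kg.
Tool frame: the origin (TCP) lies at the very end of the fingers, on their centre line; the grasp point (between the pads) lies env.pinch_z behind it (env.pinch_z is the distance from the TCP to the grasp point, in m); z points along the fingers, y is the direction in which the jaws open and shut (so a half turn about z gives the same grasp; the last joint's range is limited). The gripper opens to 94 mm and grips with 3 to 60 N. Pads are 16 mm wide; open, the fingers measure 119 mm over their backs; the gripper's body (75 mm by 177 mm) begins 78 mm behind the grasp point.
Start: joints at [1.123, 0.245, 1.558, -0, 1.339, -0.174], TCP at [0.176, 0.626, 0.205] pointing down, gripper open.
Joint ranges: [-3.13, 3.13], [-1.02, 2.26], [0.13, 2.54], [-0.95, 4.09], [0.21, 2.88], [-2.74, 2.74]. Speed limits (rad/s): [2.57, 2.57, 3.14, 3.14, 3.14, 3.14].

## Interface

Orientations are given as [roll, pitch, yaw] about the fixed x, y, z axes, in that order (R = Rz(yaw) Ry(pitch) Rx(roll)).
In Python, from plant import env gives the robot as it stands.
- The arm moves only by the shell command python3 -m creep 'ROWS'. ROWS is a JSON object of lists of equal length, an entry for each row: "linear": the shift along the world's x, y, z in cm, a list of three; "delta_rot": the turn, a rotation vector about the world's x, y, z in degrees, a list of three; "jaw": the finger opening in cm, from 0 to 9.4. A call has 1 to 12 rows; each row shifts and turns the pose as measured when the row begins; what a row does not reach is not made up. A row lasts 1/8 s, in which the tool goes at most 62.5 mm and 10.7 degrees, less where a joint would pass 70% of its speed; a pose out of reach is approached as far as the arm can. A call with a gripper value outside its range is refused whole. The fingers move at their own pace and stop on an object; the grip force is fixed at half the most. Time passes only in rows, so rows that do not move let the fingers close. It gives the time, the measured TCP pose, the force and the opening at its end, in the units of the state.
- env.read_state(): the state, without advancing time (a new reading comes with each control period).
- env.read_camera(name): name is "scene" or "side" or "wrist"; returns the picture (384x512x3 uint8, red, green, blue); there is no depth.
- env.get_calibration(name): a dict with "mtx" (3x3 intrinsics, pixels), "world_to_cam" (4x4, takes a point from world to camera coordinates). Camera axes: x right, y down, z forward; pixel columns grow to the right and rows downward; lengths in m; the calibration is good to about 2 mm. A picture is of the moment at which its call begins: read the wrist's pose just before it. get_calibration takes no time and is no camera call; for the wrist camera it gives the pose at the moment of the call.
- env.finish_job(): hands the job in, once; it reports no verdict.
The state is a dict: "time": time; "joint_positions": joint angles; "dq": joint speeds; "joint_torque": joint torques, N m; "tool_pos": TCP position; "tcp_rot": TCP orientation; "force": force on the tool from outside, world axes, zero at the start; "wrist_torque": the same for the moment, N m; "width": finger opening in m.
Only numpy, scipy, OpenCV 4.12 (cv2) and the standard library are available. Lean on these libraries where they do the work, as an engineer would, in place of code of your own. Each camera call takes 0.05 s, during which the arm holds its last target.

## Task

Push the upright inner flap of the aquarium accessory case down until it lies flat over the spares, and only then push the hinged cover fully shut over it. Work with the fingertips or the outside of the fingers: nothing is picked up, the case stays standing where it is, and the things around it are left alone.

Things in the scene. Friction and masses are not known exactly. Their poses are not given: they have to be found in the camera images.
- case: Loose grey plastic open-topped case, 2.2 kg, 180 (its x) x 200 (its y) x 85 mm high, walls 5 mm; origin at the centre of its underside, z up. Slides or tips if pushed hard. The cover is hinged along the top of its +y wall, the flap just inside its -y wall; both hinge lines run along its x. Spares under the flap lie below 50 mm and need no touch.
- flap (a joint): Angle of the inner flap (rad): 0 flat inside the case (a stop), 1.57 upright, outer stop 1.65. Starts at 1.35 to 1.6. Hinge line at y = -85, z = 60 mm in the case's frame; it folds towards the case's +y. Flat, it covers y = -85 to +15 mm, its top at z = 62.5 mm, 22 mm below the rim. The hinge is stiff (0.09 N m): the flap stays wherever it is left.
- flap_edge (a point): Middle of the flap's free edge, mid-thickness. The flap is a white plastic panel, 150 mm along the case's x, 100 mm from hinge line to free edge, 5 mm thick; upright it reaches z = 160 mm, 75 mm above the rim.
- cover (a joint): Angle of the cover (rad): 0 shut on the rim (a stop), 1.57 upright, outer stop 1.85 (leaning away from the case). Starts at 1.55 to 1.8. Hinge line at y = +105, z = 88 mm in the case's frame; it shuts towards the case's -y; shut, its top is at z = 91 mm. The hinge is stiff (0.32 N m): the cover stays wherever it is left and must be pushed all the way.
- cover_edge (a point): Middle of the cover's free edge, mid-thickness. The cover is a grey plastic panel, 184 mm along the case's x, 210 mm from hinge line to free edge, 6 mm thick; upright it reaches z = 298 mm.
- pump: Bystander: loose grey plastic air pump, 70 x 110 x 49 mm high, on rubber feet, beyond the case's +x side; origin at the centre of its underside. Leave alone.
- feeding_ring: Bystander: loose green plastic feeding ring, 84 mm across, 10 mm high, lying on the shelf beside the case's -y wall; origin at its centre, underside. Leave alone.
- tweezer: Bystander: loose stainless steel aquascaping tweezer, 208 mm long, 28 mm wide, 8 mm high, lying on the shelf beside the case's +y wall, along its own x; origin at mid-length, underside. Leave alone.
- airstone: Bystander: loose blue ceramic airstone, upright cylinder 32 mm across, 50 mm high with its nipple, before the case's -x side; origin at the centre of its underside. Leave alone.

How it is judged:
By the outcome, as a careful person would: the job done as asked, in the order asked, and still so for the second after the job is handed in, with the robot touching nothing.
It also fails if it takes over 54 s, if anything falls off the work surface, if the arm or the gripper's body presses on something with over 40 N, if the wrist force passes 120 N, or if a joint passes its speed limit or range.

## Working session

There is one attempt and no reset: what is moved stays moved. The work goes in short steps, Python scripts to look and compute and a shell command to move; the robot and the scene stay as the last step left them, time stands still between calls to the robot, and variables do not carry over. Pictures are saved under pics/ and viewed, and the job is handed in when it is done.

```bash
ls; mkdir -p pics; python3 - <<'E'
from plant import env
import cv2
s=env.read_state(); print(s); print(env.pinch_z)
for n in("scene","side","wrist"):
    c=env.get_calibration(n); print(n,c["mtx"].round(1).tolist(),c["world_to_cam"].round(4).tolist())
    im=env.read_camera(n); cv2.imwrite(f"pics/{n}0.png",im[:,:,::-1])
E
```

```text
pics
{'time': 0.0, 'joint_positions': array([ 1.12290391e+00,  2.45832969e-01,  1.55900486e+00, -2.65273357e-05,
        1.33871254e+00, -1.74101482e-01]), 'dq': array([-5.95095450e-04,  2.42975228e-05, -1.22871684e-03,  1.33827656e-03,
        1.22193552e-04,  1.55985437e-03]), 'joint_torque': array([-5.87094746e-04, -4.15849078e+01, -3.14593363e+01,  6.84740231e-02,
        3.34917277e-02, -1.56985243e-04]), 'tool_pos': array([0.17548385, 0.62523198, 0.20433821]), 'tcp_rot': array([-3.13966006e+00, -3.13708515e-04,  2.86780754e+00]), 'force': array([-0.53784365, -0.40690602,  0.22059431]), 'wrist_torque': array([ 0.00357847,  0.02007163, -0.06012663]), 'width': 0.0940931438676834}
0.0188
scene [[355.5, 0.0, 251.1], [0.0, 355.5, 194.5], [0.0, 0.0, 1.0]] [[-0.4874, 0.8731, 0.0134, 0.225], [0.7264, 0.4139, -0.5486, -0.4191], [-0.4845, -0.2577, -0.836, 1.1322], [0.0, 0.0, 0.0, 1.0]]
side [[379.8, 0.0, 254.0], [0.0, 379.8, 195.1], [0.0, 0.0, 1.0]] [[-0.9608, -0.2768, -0.0173, 0.5787], [-0.1932, 0.7128, -0.6742, 0.1049], [0.199, -0.6444, -0.7383, 0.9284], [0.0, 0.0, 0.0, 1.0]]
wrist [[313.1, 0.0, 254.0], [0.0, 313.1, 190.5], [0.0, 0.0, 1.0]] [[0.2705, 0.9627, -0.002, -0.6505], [0.9256, -0.2595, 0.2754, -0.0299], [0.2646, -0.0764, -0.9613, 0.3919], [0.0, 0.0, 0.0, 1.0]]
```

View pics/scene0.png

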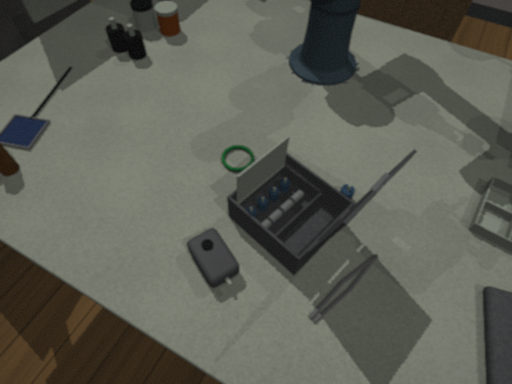

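View pics/side0.png

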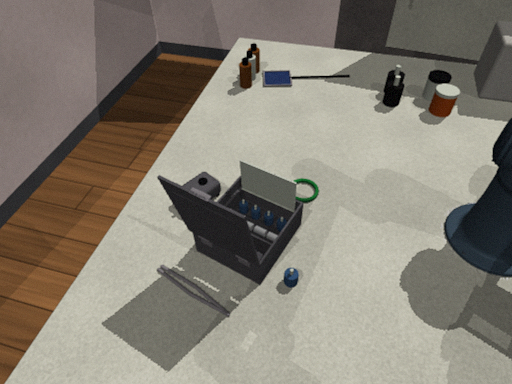

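View pics/wrist0.png

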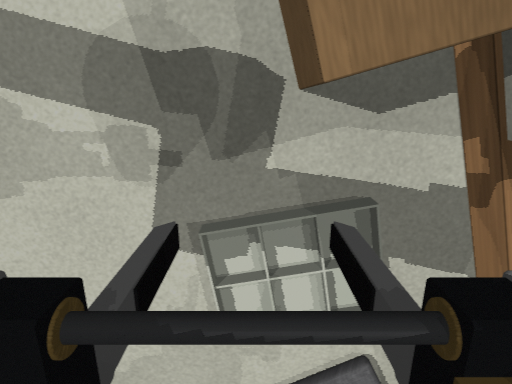

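The case is at about (290,215) in scene, with the flap at (262,170) and the cover's edge running to (415,152). In the side view it is at (250,225), with the cover at (210,215), the flap at (268,185) and the airstone at (291,277). I'll zoom in to pick the corners.

```bash
python3 - <<'E'
import cv2
im=cv2.imread("pics/scene0.png"); c=im[130:290,220:420]; cv2.imwrite("pics/scene0z.png",cv2.convertScaleAbs(cv2.resize(c,None,fx=3.7,fy=3.7,interpolation=cv2.INTER_CUBIC),alpha=1.8))
im=cv2.imread("pics/side0.png"); c=im[150:310,150:330]; cv2.imwrite("pics/side0z.png",cv2.convertScaleAbs(cv2.resize(c,None,fx=3.7,fy=3.7,interpolation=cv2.INTER_CUBIC),alpha=1.8))
E
```

```text
(no output)
```

View pics/scene0z.png

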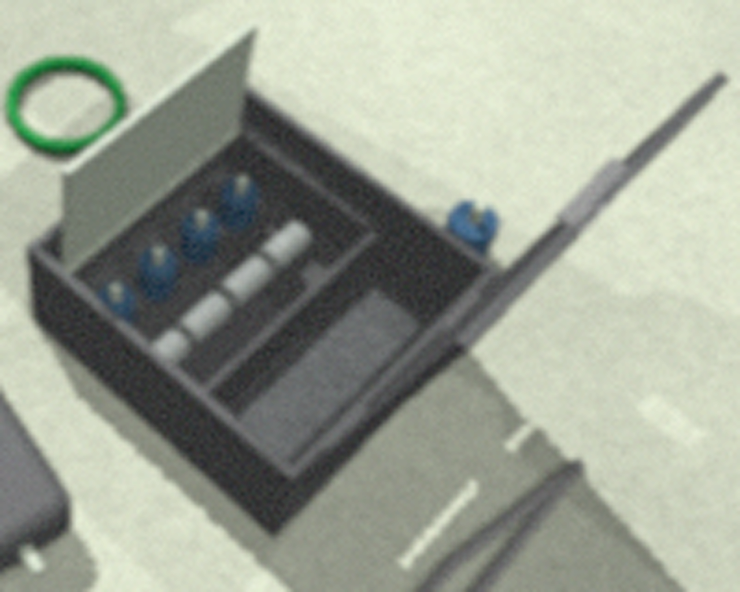

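View pics/side0z.png

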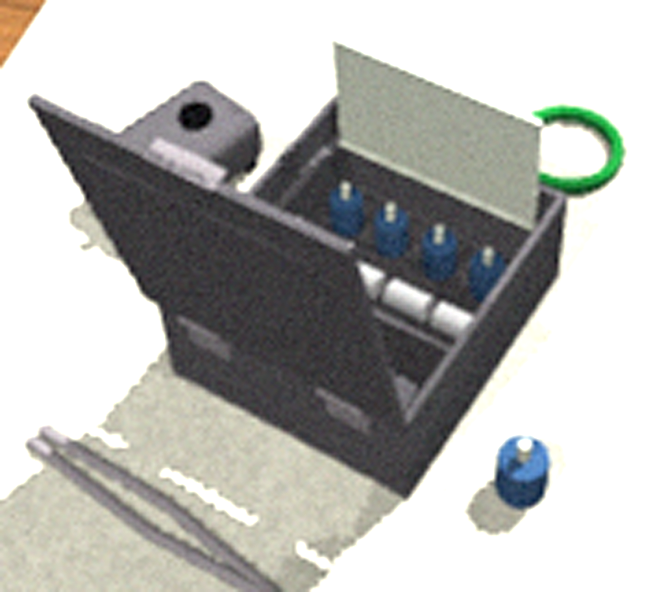

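```bash
cat > h.py <<'E'
from plant import env
import numpy as np, cv2
def P(n):
    c=env.get_calibration(n); return c["mtx"]@c["world_to_cam"][:3]
def tri(a,b,n=("scene","side")):
    X=cv2.triangulatePoints(P(n[0]),P(n[1]),np.array(a,float).reshape(2,1),np.array(b,float).reshape(2,1))[:,0]; return X[:3]/X[3]
def ray(n,uv,z):
    c=env.get_calibration(n); R=c["world_to_cam"][:3,:3]; t=c["world_to_cam"][:3,3]
    d=R.T@np.linalg.inv(c["mtx"])@np.array([*uv,1.]); o=-R.T@t
    return o+d*(z-o[2])/d[2]
def proj(n,X):
    p=P(n)@np.append(X,1); return p[:2]/p[2]
E
python3 - <<'E'
from h import *
S=lambda u,v:(220+u/3.7-.4,130+v/3.7-.4)
D=lambda u,v:(150+u/3.7-.4,150+v/3.7-.4)
for k,a,b in [("flap+x",(63,172),(337,43)),("flap-x",(255,30),(541,122)),("rim-y-x",(250,93),(565,200)),("rim+y-x",(495,268),(405,418)),("bot+y+x",(275,535),(175,375)),("cov-x",(725,78),(352,247)),("covmid",(593,193),(190,160)),("rim-y+x",(32,250),(335,100)),("airst",(485,215),(524,445))]:
    X=tri(S(*a),D(*b)); print(k,X.round(4),(proj("scene",X)-S(*a)).round(1))
for k,n,p,z in [("rim+y+x","scene",(292,470),.085),("rim-y+x","scene",(32,250),.085),("rim+y-x","side",(405,418),.085),("rim-y-x","side",(565,200),.085),("bot+y-x","side",(405,497),0),("bot+y+x","side",(175,375),0),("bot-y-x","side",(557,280),0),("bot+y+x","scene",(275,535),0),("bot-y+x","scene",(35,318),0)]:
    print(k,n,ray(n,(S if n=="scene" else D)(*p),z).round(4))
E
```

```text
flap+x [0.6166 0.0525 0.1551] [0.2 0.6]
flap-x [0.4764 0.0947 0.1585] [-0.4 -0.9]
rim-y-x [0.4584 0.0899 0.0847] [-0.7 -1.8]
rim+y-x [0.5113 0.2709 0.0878] [0.1 0.3]
bot+y+x [ 6.801e-01  2.254e-01 -1.000e-04] [0.3 0.6]
cov-x [0.5209 0.3204 0.2934] [-0.3 -0.7]
covmid [0.6072 0.291  0.2943] [-0.2 -0.4]
rim-y+x [0.6272 0.036  0.0836] [-0.  -0.1]
airst [0.4475 0.2498 0.0497] [-0.5 -1.1]
rim+y+x scene [0.6771 0.2223 0.085 ]
rim-y+x scene [0.6281 0.0366 0.085 ]
rim+y-x side [0.512  0.2698 0.085 ]
rim-y-x side [0.4568 0.0855 0.085 ]
bot+y-x side [0.512  0.2721 0.    ]
bot+y+x side [0.6806 0.2266 0.    ]
bot-y-x side [0.456 0.084 0.   ]
bot+y+x scene [0.6792 0.2243 0.    ]
bot-y+x scene [0.6251 0.033  0.    ]
```

```bash
python3 -m creep '{"linear":[[0,0,5],[0,0,5],[0,0,5],[3,-5,0],[3,-5,0],[3,-5,0],[3,-5,0],[3,-5,0],[3,-5,0],[3,-5,0],[3,-5,0],[3,-5,0]],"delta_rot":[[0,0,0],[0,0,0],[0,0,0],[0,0,-10],[0,0,-10],[0,0,-10],[0,0,-10],[0,0,-10],[0,0,-10],[0,0,-10],[0,0,-10],[0,0,-10]],"jaw":[0,0,0,0,0,0,0,0,0,0,0,0]}'; cat >> h.py <<'E'
yaw=-0.2705; C0=np.array([.5689,.154]); ex=np.array([np.cos(yaw),np.sin(yaw)]); ey=np.array([-ex[1],ex[0]])
def w(x,y): return C0+x*ex+y*ey
def st(tgt=None):
    s=env.read_state(); p=s["tool_pos"]; d=p[:2]-C0
    print("t %.2f"%s["time"],"tcp",p.round(4),"case",(d@ex).round(4),(d@ey).round(4),p[2].round(4),"rpy",np.degrees(s["tcp_rot"]).round(1),"F",s["force"].round(1),"w",s["width"].round(4))
    if tgt is not None:
        q=np.append(w(tgt[0],tgt[1]),tgt[2]); print("need cm",((q-p)*100).round(2))
E
python3 -c "
from h import *
st((0,-.14,.14)); print(ex,ey,env.read_state()['joint_positions'].round(2))"
```

```text
time: 1.65
tool_pos: [0.4478, 0.161, 0.3548]
tcp_rot: [-3.136, -0.002, 1.253]
force: [-0.0, 0.3, -0.1]
width: 0.0003Traceback (most recent call last):
  File "<string>", line 3, in <module>
    st((0,-.14,.14)); print(ex,ey,env.read_state()['joint_positions'].round(2))
    ~~^^^^^^^^^^^^^^
  File "h.py", line 17, in st
    print("t %.2f"%s["time"],"tcp",p.round(4),"case",(d@ex).round(4),(d@ey).round(4),p[2].round(4),"rpy",np.degrees(s["tcp_rot"]).round(1),"F",s["force"].round(1),"w",s["width"].round(4))
                                                                                                                                                                       ^^^^^^^^^^^^^^^^
AttributeError: 'float' object has no attribute 'round'
```

```bash
sed -i 's/s\["width"\].round(4)/round(s["width"],4)/' h.py; python3 -m creep '{"linear":[[2.8,-4.7,0],[2.8,-4.7,0],[2.8,-4.8,0],[0,0,-4],[0,0,-4],[0,0,-4],[0,0,-4],[0,0,-4],[0,0,0]],"delta_rot":[[0,0,0.9],[0,0,0.9],[0,0,0.9],[0,0,0],[0,0,0],[0,0,0],[0,0,0],[0,0,0],[0,0,0]],"jaw":[0,0,0,0,0,0,0,0,0]}'; python3 - <<'E'
from h import *
st((0,-.115,.145)); print(ex,ey)
for n in("scene","side"): cv2.imwrite(f"pics/{n}1.png",cv2.convertScaleAbs(cv2.resize(env.read_camera(n)[90:330,120:440,::-1],None,fx=2.4,fy=2.4),alpha=1.6))
E
```

```text
time: 2.78
tool_pos: [0.5328, 0.0091, 0.1471]
tcp_rot: [-3.134, -0.002, 1.291]
force: [-0.7, 0.5, 0.2]
width: 0.0005
t 2.77 tcp [0.5328 0.0091 0.1471] case 0.004 -0.1493 0.1471 rpy [-1.796e+02 -1.000e-01  7.400e+01] F [-0.7  0.5  0.2] w 0.0005
need cm [ 0.53  3.41 -0.21]
[ 0.96363741 -0.26721329] [0.26721329 0.96363741]
```

View pics/scene1.png

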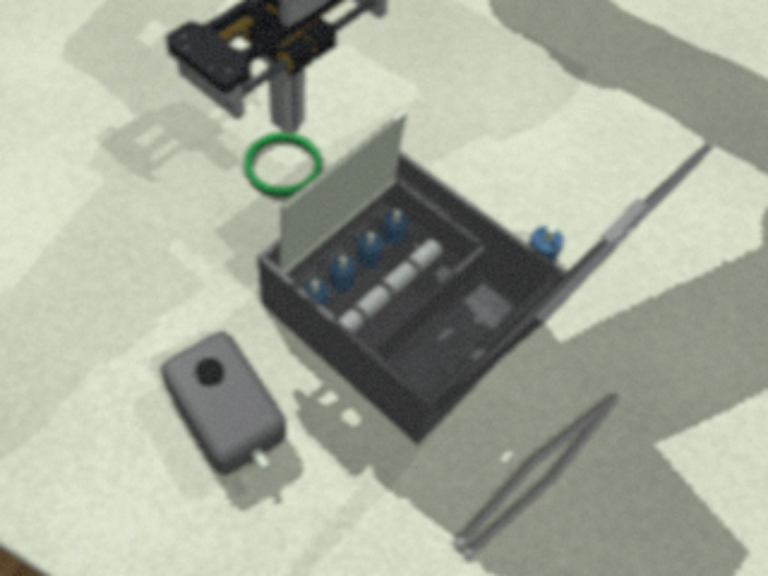

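View pics/side1.png

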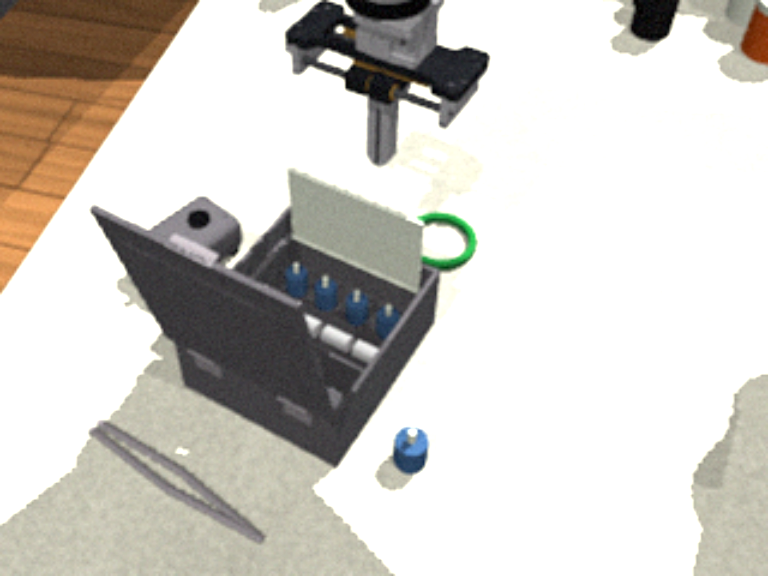

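```bash
python3 -m creep '{"linear":[[0.25,2.4,-0.6],[0.53,1.93,-0.6],[0.27,0.96,0],[0.26,0.94,-0.1],[0.26,0.94,-0.1],[0.24,0.87,-0.35],[0.24,0.87,-0.35],[0.21,0.76,-0.55],[0.21,0.76,-0.55]],"delta_rot":[[0,0,0],[0,0,0],[0,0,0],[0,0,0],[0,0,0],[0,0,0],[0,0,0],[0,0,0],[0,0,0]],"jaw":[0,0,0,0,0,0,0,0,0]}'; python3 - <<'E'
from h import *
st((0,-.018,.0625))
for n in("scene","side"): cv2.imwrite(f"pics/{n}2.png",cv2.convertScaleAbs(cv2.resize(env.read_camera(n)[90:330,120:440,::-1],None,fx=2.4,fy=2.4),alpha=1.6))
E
```

```text
time: 4.0
tool_pos: [0.5688, 0.1151, 0.1299]
tcp_rot: [3.122, -0.005, 1.289]
force: [-0.9, -0.7, 0.5]
width: 0.0005
t 4.00 tcp [0.5688 0.1151 0.1299] case 0.0103 -0.0375 0.1299 rpy [178.9  -0.3  73.9] F [-0.9 -0.7  0.5] w 0.0005
need cm [-0.47  2.15 -6.74]
```

View pics/scene2.png

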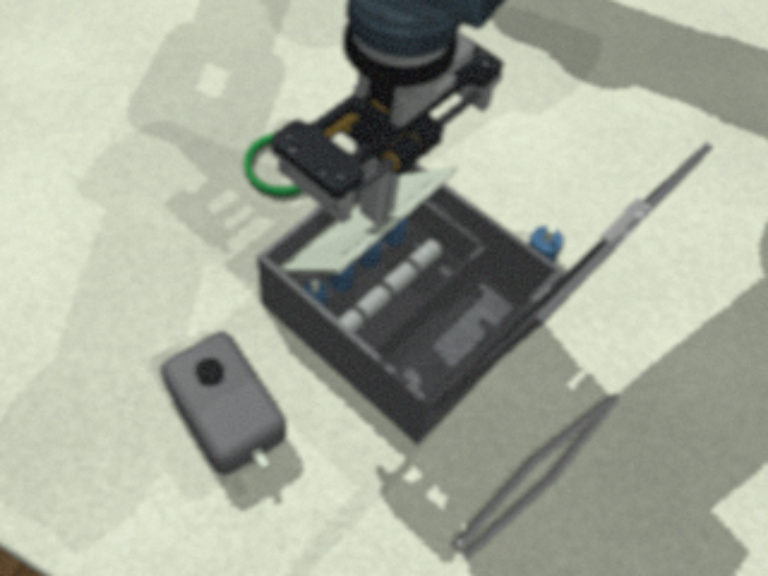

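View pics/side2.png

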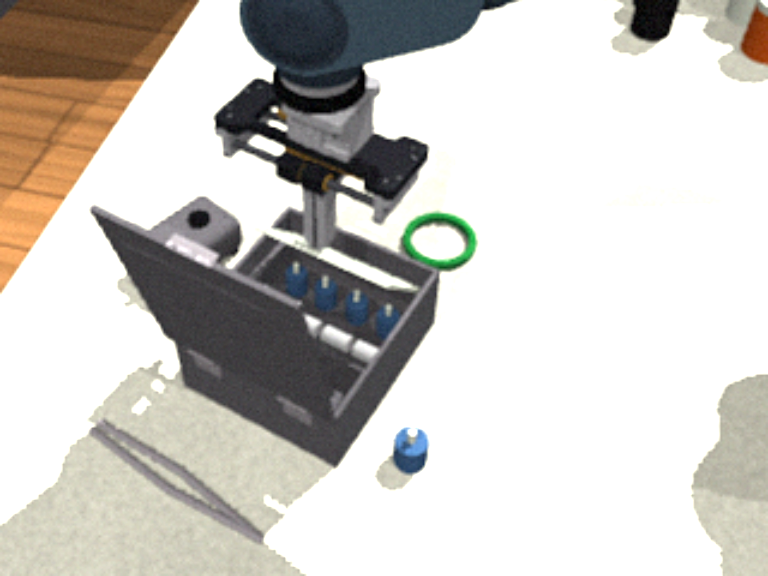

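```bash
python3 -m creep '{"linear":[[0,0.4,-1.1],[-0.1,0.4,-1.1],[-0.1,0.3,-1.1],[-0.1,0.3,-1.1],[-0.1,0.2,-1.1],[0,0,-1.0],[0,0,-0.4]],"delta_rot":[[0.5,0,0],[0.5,0,0],[0,0,0],[0,0,0],[0,0,0],[0,0,0],[0,0,0]],"jaw":[0,0,0,0,0,0,0]}'; python3 - <<'E'
from h import *
st((0,-.018,.0625))
E
```

```text
time: 4.97
tool_pos: [0.565, 0.1325, 0.0619]
tcp_rot: [3.13, -0.022, 1.29]
force: [-21.6, -3.0, 45.7]
width: 0.0003
t 4.97 tcp [0.565  0.1325 0.0619] case 0.002 -0.0217 0.0619 rpy [179.4  -1.3  73.9] F [-21.6  -3.   45.7] w 0.0003
need cm [-0.09  0.41  0.06]
```

```bash
python3 -m creep '{"linear":[[0,0,0.5],[0,0,2],[0,0,6],[0,0,6],[0,0,6],[0,0,6],[0,0,4],[0,0,0]],"delta_rot":[[0,0,0],[0,0,0],[0,0,0],[0,1,0],[0,0,0],[0,0,0],[0,0,0],[0,0,0]],"jaw":[0,0,0,0,0,0,0,0]}'; python3 - <<'E'
from h import *
st((0,-.018,.0625))
for n in("scene","side"):
  im=env.read_camera(n)[...,::-1]; cv2.imwrite(f"pics/{n}3raw.png",im)
  cv2.imwrite(f"pics/{n}3.png",cv2.convertScaleAbs(cv2.resize(im[90:330,120:440],None,fx=2.4,fy=2.4),alpha=1.6))
E
```

```text
time: 5.98
tool_pos: [0.5604, 0.1319, 0.3713]
tcp_rot: [-3.128, -0.014, 1.29]
force: [-0.2, -0.4, -0.1]
width: 0.0003
t 5.97 tcp [0.5604 0.1319 0.3713] case -0.0023 -0.0235 0.3713 rpy [-179.2   -0.8   73.9] F [-0.2 -0.4 -0.1] w 0.0003
need cm [  0.37   0.47 -30.88]
```

View pics/scene3.png

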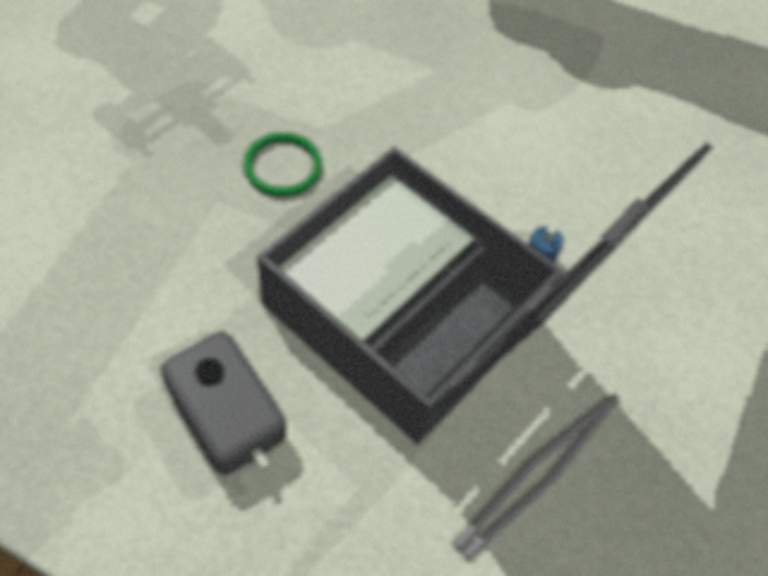

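View pics/side3.png

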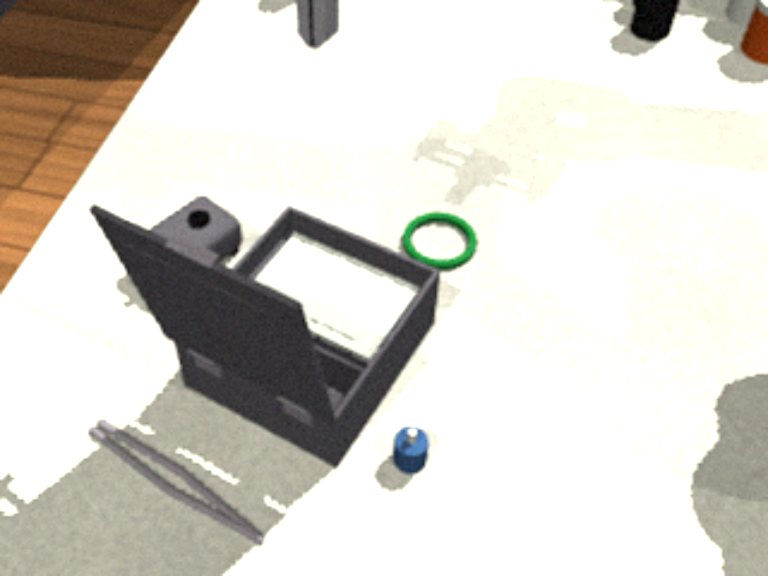

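```bash
python3 - <<'E'
from h import *
for p in [(475,240),(365,342),(285,266),(395,180)]:
    for z in(.0625,.075):
        d=ray("scene",(120+p[0]/2.4-.3,90+p[1]/2.4-.3),z)[:2]-C0; print(z,(d@ex).round(4),(d@ey).round(4))
im=cv2.imread("pics/scene3raw.png")[150:260,215:335]; cv2.imwrite("pics/s3z.png",cv2.convertScaleAbs(cv2.resize(im,None,fx=5,fy=5),alpha=1.8))
st((0,.2,.36))
E
```

```text
0.0625 -0.0748 0.0167
0.075 -0.0667 0.0205
0.0625 0.0745 0.0165
0.075 0.0797 0.0204
0.0625 0.0694 -0.0867
0.075 0.0747 -0.0809
0.0625 -0.0747 -0.0822
0.075 -0.0665 -0.0765
t 6.08 tcp [0.5589 0.1319 0.3667] case -0.0037 -0.024 0.3667 rpy [-178.8   -0.7   73.9] F [-0.7 -0.1 -0.3] w 0.0004
need cm [ 6.34 21.48 -0.67]
```

View pics/s3z.png

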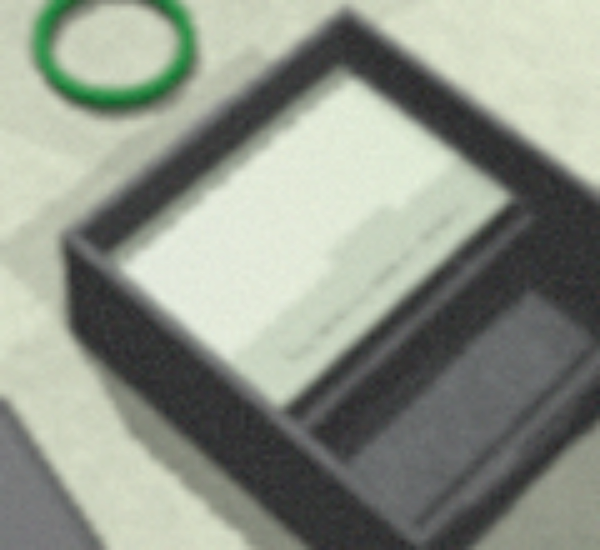

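```bash
python3 -m creep '{"linear":[[1.27,4.3,0],[1.27,4.3,0],[1.27,4.3,0],[1.27,4.3,0],[1.3,4.3,0],[0.3,1,0],[0,0,-4],[0,0,-4],[0,0,-3],[0,0,0]],"delta_rot":[[0,0,0],[0,0,0],[0,0,0],[0,0,0],[0,0,0],[0,0,0],[0,0,0],[0,0,0],[0,0,0],[0,0,0]],"jaw":[0,0,0,0,0,0,0,0,0,0]}'; python3 - <<'E'
from h import *
st((0,.16,.25))
for n in("scene","side"):
  im=env.read_camera(n)[...,::-1]; cv2.imwrite(f"pics/{n}4raw.png",im)
  cv2.imwrite(f"pics/{n}4.png",cv2.convertScaleAbs(cv2.resize(im[50:330,120:480],None,fx=2.1,fy=2.1),alpha=1.6))
E
```

```text
time: 7.32
tool_pos: [0.6183, 0.3572, 0.2214]
tcp_rot: [-3.083, 0.016, 1.285]
force: [0.1, -0.6, -0.4]
width: 0.0004
t 7.33 tcp [0.6183 0.3572 0.2214] case -0.0067 0.209 0.2214 rpy [-176.6    0.9   73.6] F [ 0.1 -0.6 -0.4] w 0.0004
need cm [-0.67 -4.9   2.86]
```

View pics/scene4.png

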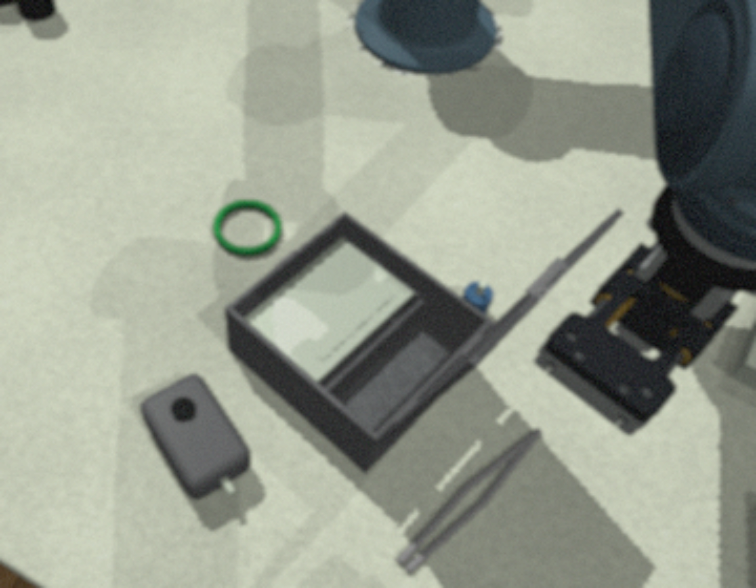

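View pics/side4.png

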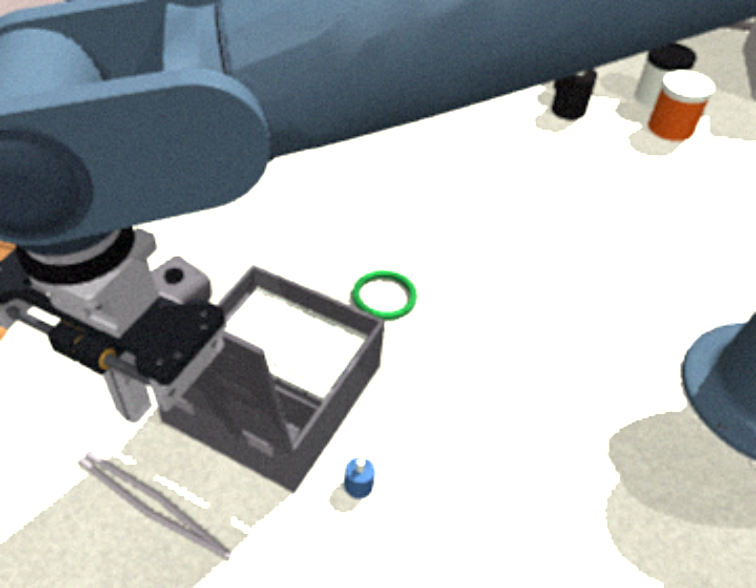

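```bash
python3 -m creep '{"linear":[[0.6,-0.2,3.4],[-0.53,-1.93,0],[-0.5,-1.8,0],[0,0,0]],"delta_rot":[[0,-3.5,0.9],[0,0,0],[0,0,0],[0,0,0]],"jaw":[0,0,0,0]}'; python3 - <<'E'
from h import *
st((0,.16,.255))
E
```

```text
time: 7.92
tool_pos: [0.6186, 0.3174, 0.2689]
tcp_rot: [3.124, -0.012, 1.3]
force: [-0.4, 0.0, 0.5]
width: 0.0007
t 7.92 tcp [0.6186 0.3174 0.2689] case 0.0043 0.1708 0.2689 rpy [179.   -0.7  74.5] F [-0.4  0.   0.5] w 0.0007
need cm [-0.7  -0.92 -1.39]
```

```bash
python3 -m creep '{"linear":[[-0.4,-1.45,-1],[-0.35,-1.25,-0.4],[-0.35,-1.25,0],[-0.35,-1.25,0],[-0.38,-1.38,-0.2],[-0.38,-1.38,-0.2],[-0.38,-1.38,-0.2]],"delta_rot":[[0,0,0],[0,0,0],[0,0,0],[0,0,0],[0,0,0],[0,0,0],[0,0,0]],"jaw":[0,0,0,0,0,0,0]}'; python3 - <<'E'
from h import *
st((0,.0331,.232))
for n in("scene","side"):
  im=env.read_camera(n)[...,::-1]; cv2.imwrite(f"pics/{n}5raw.png",im)
  cv2.imwrite(f"pics/{n}5.png",cv2.convertScaleAbs(cv2.resize(im[50:330,120:480],None,fx=2.1,fy=2.1),alpha=1.6))
E
```

```text
time: 8.8
tool_pos: [0.5928, 0.2218, 0.2515]
tcp_rot: [3.12, -0.018, 1.301]
force: [1.1, 1.8, -0.2]
width: 0.0008
t 8.80 tcp [0.5928 0.2218 0.2515] case 0.0049 0.0717 0.2515 rpy [178.8  -1.1  74.6] F [ 1.1  1.8 -0.2] w 0.0008
need cm [-1.5  -3.59 -1.95]
```

View pics/scene5.png

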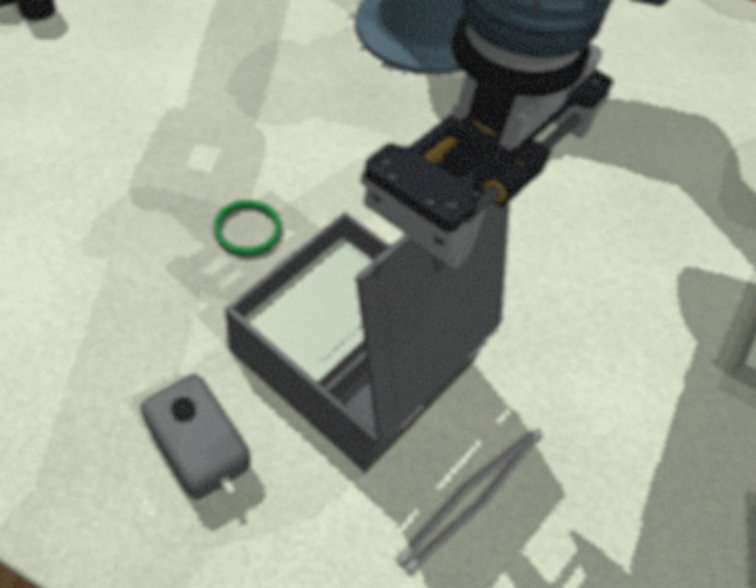

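View pics/side5.png

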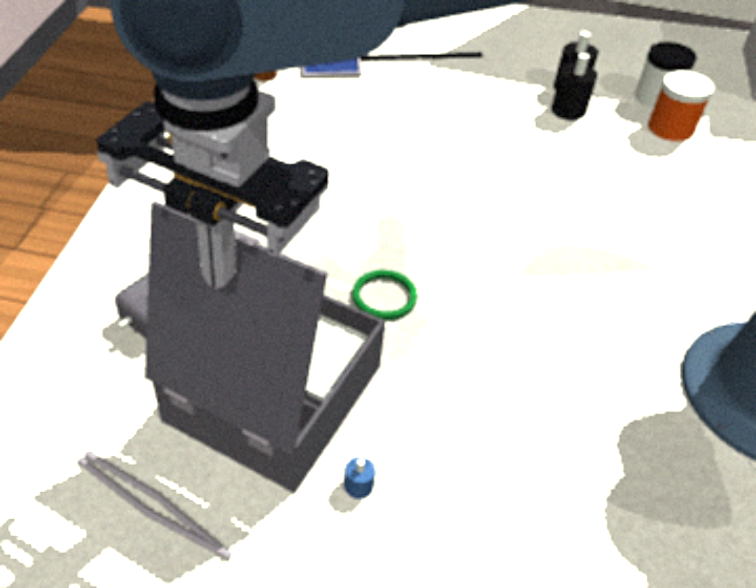

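```bash
python3 -m creep '{"linear":[[-0.35,-1.25,-0.75],[-0.35,-1.25,-0.75],[-0.35,-1.25,-0.75],[-0.31,-1.11,-0.95],[-0.31,-1.11,-0.95],[-0.31,-1.11,-0.95],[-0.24,-0.87,-1.2],[-0.24,-0.87,-1.2]],"delta_rot":[[0,0,0],[0,0,0],[0,0,0],[0,0,0],[0,0,0],[0,0,0],[0,0,0],[0,0,0]],"jaw":[0,0,0,0,0,0,0,0]}'; python3 - <<'E'
from h import *
st((0,-.052,.091))
E
```

```text
time: 9.9
tool_pos: [0.5664, 0.1267, 0.1715]
tcp_rot: [3.12, -0.016, 1.3]
force: [0.2, 0.7, 0.3]
width: 0.0007
t 9.90 tcp [0.5664 0.1267 0.1715] case 0.0049 -0.027 0.1715 rpy [178.8  -0.9  74.5] F [0.2 0.7 0.3] w 0.0007
need cm [-1.14 -2.28 -8.05]
```

```bash
python3 -m creep '{"linear":[[-0.2,-0.6,-1.2],[-0.15,-0.5,-1.2],[-0.1,-0.4,-1.2],[-0.1,-0.3,-1.2],[-0.1,-0.2,-1.1],[0,-0.1,-0.6],[0,0,-0.3]],"delta_rot":[[0,0,0],[0,0,0],[0,0,0],[0,0,0],[0,0,0],[0,0,0],[0,0,0]],"jaw":[0,0,0,0,0,0,0]}'; python3 - <<'E'
from h import *
st((0,-.052,.091))
for n in("scene","side"):
  im=env.read_camera(n)[...,::-1]; cv2.imwrite(f"pics/{n}6raw.png",im)
  cv2.imwrite(f"pics/{n}6.png",cv2.convertScaleAbs(cv2.resize(im[50:330,120:480],None,fx=2.1,fy=2.1),alpha=1.6))
E
```

```text
time: 10.78
tool_pos: [0.5588, 0.1039, 0.0974]
tcp_rot: [3.122, -0.016, 1.3]
force: [-1.3, -0.6, 1.2]
width: 0.0005
t 10.78 tcp [0.5588 0.1039 0.0974] case 0.0036 -0.051 0.0974 rpy [178.9  -0.9  74.5] F [-1.3 -0.6  1.2] w 0.0005
need cm [-0.38 -0.   -0.64]
```

View pics/side6.png

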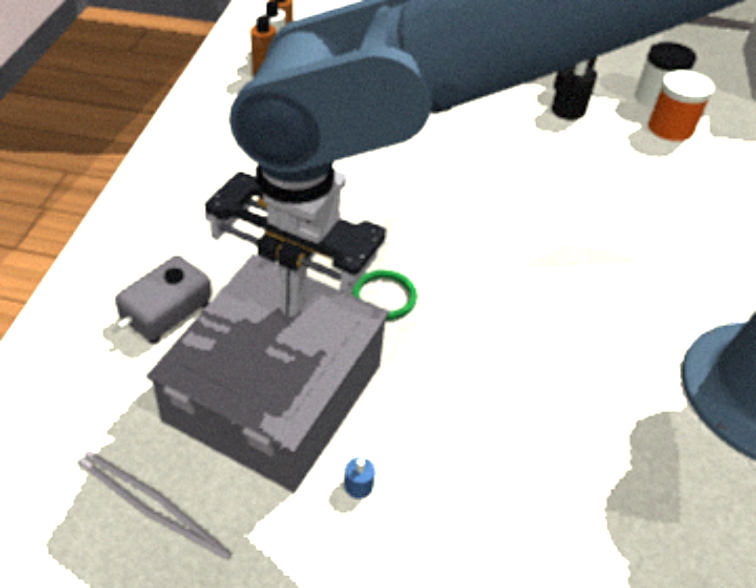

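Nearly shut: the tip is about 6 mm above the closed height. Next I'll press gently until the force rises.

```bash
python3 -m creep '{"linear":[[0,0,-0.4],[0,0,-0.4],[0,0,-0.4]],"delta_rot":[[0,0,0],[0,0,0],[0,0,0]],"jaw":[0,0,0]}'
```

```text
time: 11.25
tool_pos: [0.5593, 0.104, 0.0907]
tcp_rot: [3.124, -0.014, 1.301]
force: [-17.0, -0.9, 34.8]
width: 0.0004
```

```bash
python3 -m creep '{"linear":[[0,0,0.4],[0,0,2],[0,0,5],[0,0,6],[0,0,6],[0,0,0],[0,0,0]],"delta_rot":[[0,0,0],[0,0,0],[0,0,0],[0,0,0],[0,0,0],[0,0,0],[0,0,0]],"jaw":[0,0,0,0,0,0,0]}'; python3 - <<'E'
from h import *
st()
for n in("scene","side"):
  im=env.read_camera(n)[...,::-1]; cv2.imwrite(f"pics/{n}7raw.png",im)
  cv2.imwrite(f"pics/{n}7.png",cv2.convertScaleAbs(cv2.resize(im[130:290,170:380],None,fx=3.6,fy=3.6),alpha=1.6))
E
```

```text
time: 12.12
tool_pos: [0.5571, 0.1046, 0.2889]
tcp_rot: [3.126, -0.014, 1.302]
force: [-0.5, 0.4, 0.1]
width: 0.0007
t 12.12 tcp [0.5571 0.1046 0.2889] case 0.0019 -0.0508 0.2889 rpy [179.1  -0.8  74.6] F [-0.5  0.4  0.1] w 0.0007
```

View pics/scene7.png

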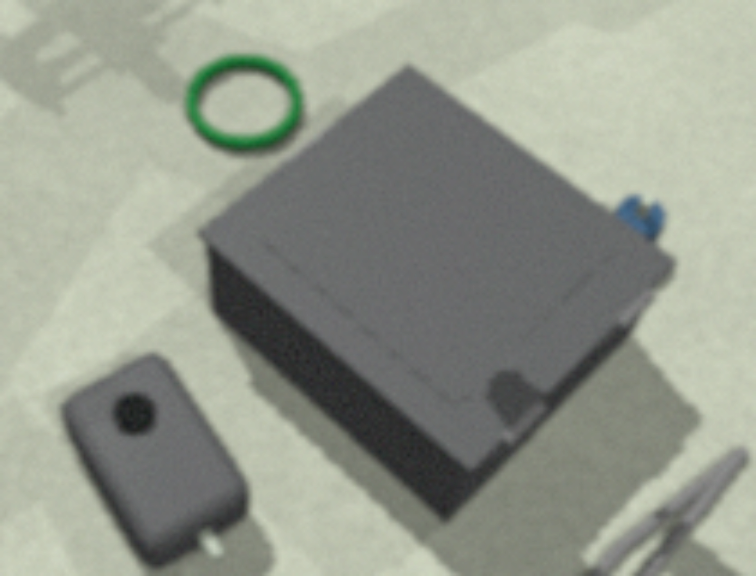

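View pics/side7.png

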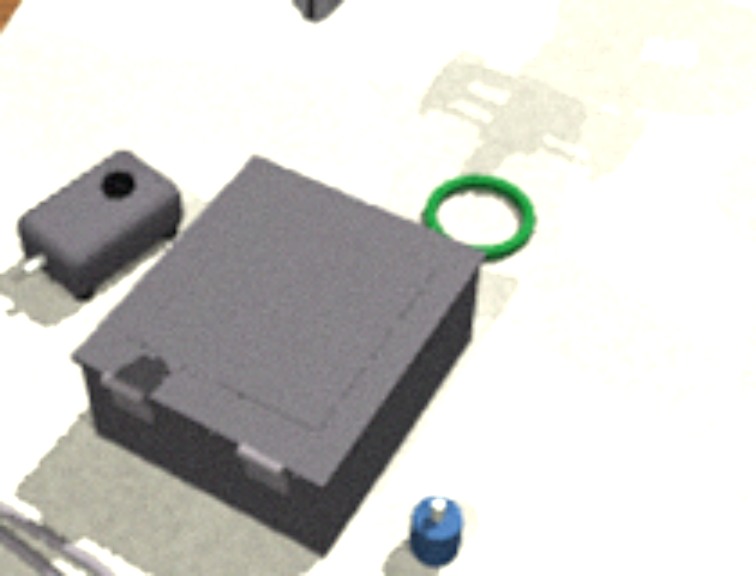

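```bash
python3 - <<'E'
from h import *
f=lambda p:(170+p[0]/3.6-.36,130+p[1]/3.6-.36)
for a,b in [((408,65),(484,258)),((203,233),(255,157)),((472,470),(75,357))]:
    X=tri(f(a),f(b)); d=X[:2]-C0; print("case",(d@ex).round(4),(d@ey).round(4),"z",X[2].round(4))
# bystander/case shift between first and last image: phase correlation / template match
for n,rs in {"scene":{"ring":(218,142,42,32),"pump":(185,228,58,60),"case bottom":(280,255,26,24),"tweezer":(308,252,74,72)},"side":{"air":(280,264,22,26),"ring":(300,176,22,28),"tweez":(155,262,77,54),"case bottom":(245,262,30,30)}}.items():
    a=cv2.imread(f"pics/{n}0.png",0);b=cv2.imread(f"pics/{n}7raw.png",0)
    for k,(x,y,w_,h_) in rs.items():
        r=cv2.matchTemplate(b[y-6:y+h_+6,x-6:x+w_+6],a[y:y+h_,x:x+w_],cv2.TM_CCOEFF_NORMED); _,v,_,l=cv2.minMaxLoc(r); print(n,k,l[0]-6,l[1]-6,round(v,2))
E
```

```text
case -0.0914 -0.1035 z 0.0889
case 0.0893 -0.1028 z 0.091
case 0.0901 0.1027 z 0.0893
scene ring 0 0 0.84
scene pump 0 0 1.0
scene case bottom 0 0 0.96
scene tweezer 0 2 0.39
side air 0 0 0.99
side ring 0 0 0.98
side tweez -6 -3 0.44
side case bottom 0 0 0.99
```

```bash
python3 -c "
from plant import env
print(env.finish_job())"
```

```text
the job is handed in; nothing more can be done
None
```

The flap is down flat over the spares and the cover is fully shut over it, in that order. I handed the job in at about 12 s, with the closed fingertips holding clear above the case.

- **Flap:** I pushed it over from the case's -y side and pressed it onto its stop, with the tip at z = 61.9 mm and about 46 N. Before touching the cover, I checked the flap in the scene picture. Its free edge lay at y ≈ 16.5 mm and measured 149 mm wide at z = 62.5 mm, which matches lying flat.
- **Cover:** I went over the top and pushed it down from behind. It met the rim with the tip at z = 90.7 mm and about 35 N. After I lifted off, its corners measured z = 89–91 mm from two views, so it is shut and stays shut.
- **Case and bystanders:** the case, pump, ring and airstone matched their first pictures with no pixel shift.
- **Tweezer check that failed:** the automatic match for the tweezer was poor (0.39 and 0.44), because the cover's shadow over it had gone. By eye, its ends are within about 2 pixels of where they started, and the tool never went near it.
- **Side force:** both final presses also showed about 20 N sideways (22 N on the flap, 17 N on the cover), but the case did not visibly move.

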